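# Clip a sample tube into the tube mixer and hold its dial on the third notch

### The arm

A 7-joint arm with a two-finger parallel gripper is mounted at the origin on the work surface. World frame = base frame: x ahead of the robot, y to its left, z up, the work surface at z = 0. Lengths are in m, angles in degrees, forces in N, time in s.
With the tool pointing down it reaches from about 0.425 to 0.875 m from the base axis. Payload 4.7 kg.
Tool frame: the origin (TCP) lies on the centre line of the jaws, within the pads' length; the fingertips stand 8 mm ahead of it and the grasp point (between the pads) lies 11 mm behind it; z points along the fingers, y is the direction in which the jaws open and shut (so a half turn about z gives the same grasp; the last joint's range is limited). The gripper opens to 87 mm and grips with 3 to 60 N. Pads are 19 mm wide; open, the fingers measure 117 mm over their backs; the gripper's body (75 mm by 190 mm) begins 51 mm behind the grasp point.
Start: joints at [-66.4, 18.392, -4.016, 83.108, 1.295, 78.541, -3.26], TCP at [0.252, 0.599, 0.197] pointing down, gripper open.
Joint ranges: [-163.93, 163.93], [-17.29, 119.83], [-79.2, 71.16], [3.27, 140.29], [-89.18, 269.18], [5.43, 117.66], [-154.24, 154.24]. Speed limits (degrees/s): [147.25, 147.25, 180, 180, 180, 180, 180].

### API

Orientations are given as [roll, pitch, yaw] about the fixed x, y, z axes, in that order (R = Rz(yaw) Ry(pitch) Rx(roll)).
In Python, from cell import env gives the robot as it stands. The module is installed in compiled form; this text tells all that it offers.
- The arm moves only by the tool move_arm, never from a script. Its argument "steps" is a list of rows, each a list of 2 entries, a list of its own where there are three numbers: the shift along the tool's x, y, z in m, then the turn about the tool's z in rad. A call has 1 to 20 rows; each row is the pose to reach, as a shift and turn from the pose commanded when the call began, along the tool's axes at that moment; what a row does not reach only later rows make up. A row lasts 1/8 s, in which the tool goes at most 62.5 mm and 10.7 degrees, less where a joint would pass 70% of its speed; a pose out of reach is approached as far as the arm can. A call with a gripper value outside its range is refused whole. "hand" is the closure, from -1 (fully open) to 1 (shut), set as the call begins (left out, the last holds). The fingers move at their own pace and stop on an object; "squeeze" is the grip in N (left out, the last holds). Time passes only in rows, so rows that repeat a pose let the fingers close. It gives the time, the measured TCP pose, the force and the opening at its end, in the units of the state.
- env.get_obs(): the state, without advancing time (a new reading comes with each control period).
- env.read_camera(name): name is "side" or "top" or "wrist"; returns (picture, depth): 480x640x3 uint8, red, green, blue; 480x640 float32, m along the optical axis (not along the pixel's ray), 0 where there is no reading.
- env.calibration(name): a dict with "intrinsics" (3x3 intrinsics, pixels), "position" and "orientation" of the camera in the world; the wrist camera has in their place "mount" (4x4, takes a point from camera to tool coordinates, whose origin is the TCP and whose axes are the flange's). Camera axes: x right, y up, looking along -z (the intrinsics and any distortion apply to the point x, -y, -z); pixel columns grow to the right and rows downward; lengths in m; the calibration is good to about 2 mm. A picture is of the moment at which its call begins: read the wrist's pose just before it. calibration takes no time and is no camera call.
- env.sign_off(): hands the job in, once; it reports no verdict.
Trained networks look in the newest picture that a camera, given by its name, has taken for a name from the list of things; names that differ only in an ending like _2 or _b are one class to them, and where a whole thing is asked for, a point or a joint stands for the part that bears it (a point fixed in the world has none). Each returns a list of dicts, best first, with "conf" (0 to 1); they miss things now and then, are a little off and sometimes report something else, mostly with a low value. They report only what shows in the picture. A call takes as long as a camera call. They do not tell look-alikes from the thing itself.
- env.cut_out(camera, query): "region" (480x640 bool, what is visible of it) and "uv" ([column, row] in pixels, amid what is visible of it).
The state is a dict: "time_s": time; "qpos": joint angles; "joint_velocities": joint speeds; "effort": joint torques, N m; "tool_pos": TCP position; "tool_rot": TCP orientation; "force": force on the tool from outside, world axes, zero at the start; "wrist_torque": the same for the moment, N m; "grip_width": finger opening in m.
Only numpy, scipy, OpenCV 4.12 (cv2) and the standard library are available. Lean on these libraries where they do the work, as an engineer would, in place of code of your own. Each camera call takes 0.05 s, during which the arm holds its last target. There are 200 camera calls.

### The job

Press the long capped tube level into the two spring clips of the tube mixer, midway along its length, so that the sprung jaw opens and snaps shut over it, and let go of it. Then turn the mixer's spring-return bar dial clockwise past its first two notches to the third and last one, and finish while still holding it there, because it springs back to off when let go. Leave all the other things on the bench where they are and do not turn the dial before the tube is clipped in.

Things in the scene. Friction and masses are not known exactly. Their poses are not given: they have to be found in the camera images.
- long_tube: longer of two lying plastic tubes: 17 mm diameter, 131 mm long, 21 mm wide cap 19 mm long, about 30 g. Origin on its axis, 64 mm from the round end: grip it here, across. x runs along it to the cap; rolled by any angle. Starts level, axis 36 mm above the bench, in the notches (24 mm either side of the origin, 6 mm thick) of a fixed rest; free between them down to the rest's 8 mm high base
- mixer: the tube mixer: fixed white console 170 (x) x 270 (y) mm, top 45 mm above the bench; origin under its centre, z up. Clips on its +y half, bar dial on its -y half. The small round cap near the dial is not the dial
- seat (a point): point on the mixer where the long tube's origin lies when fully clipped in, 77 mm above the bench. The tube then lies along this frame's y, cap to either side; z up. Steel clips 10 mm wide stand 34 mm either side along y, reaching 30 mm above the point: 58 mm is free between them, and 32 mm below the point. Seat pads under the clips stop the tube
- jaw (a joint): angle of the sprung jaw, rad, 0 shut, growing as it opens. On the seat's -x side, both its fingers move together; on the +x side are fixed cheeks; both flare outward above. The mouth narrows to 12 mm, 10 mm above the seat point; pushing the tube straight down there (about 5 N) opens the jaw to about 0.15 and it snaps back over the tube, to under 0.05
- dial_grip (a point): the mixer's bar dial: black upright bar 46 mm long, 11 mm wide, 28 mm high on a 44 mm round skirt. Point on its vertical turning axis, 71 mm above the bench, at gripping height: bar top 12 mm above, skirt top 15 mm below, console 26 mm below. x runs along the bar to the end with the white stroke, z up; turns with the dial
- dial (a joint): angle of the dial, rad: 0 off, growing clockwise seen from above. Notches felt at 0.4, 0.8 and 1.2, marked on the console by strokes of growing length (a dot marks off); hard stop at 1.32. The spring pulls back with 0.06 N m at off, 0.13 N m at the third notch, clicks add or take 0.035 N m; no notch keeps the dial against the spring
- short_tube: the shorter lying tube, 17 mm diameter and 88 mm long, not to be used; it lies 36 mm up in a rest of its own, which may be either of the two places. Origin on its axis, 40 mm from the round end. Bystander: leave alone
- beaker: glass beaker, 68 mm wide, 85 mm high, standing; origin under its centre. Bystander: leave alone
- dish: flat clear culture dish, 90 mm wide, 15 mm high; origin under its centre. Bystander: leave alone
- pen: marker pen lying along its x, 130 mm long, 15 mm thick; origin at its middle on the bench. Bystander: leave alone
- jar: small amber jar, 64 mm wide, 75 mm high; origin under its centre. Bystander: leave alone
Not all that is in view belongs to the job. What is shaped like the long_tube but green or turquoise is not meant.

How it is judged:
By the outcome, as a careful person would: the job done as asked, in the order asked, and still so for the second after the job is handed in, while the arm keeps its last pose, push and grip.
It also fails if it takes over 51 s, if anything falls off the work surface, if the arm or the gripper's body presses on something with over 40 N, if the wrist force passes 120 N, or if a joint passes its speed limit or range.

## Working session

There is one attempt and no reset: what is moved stays moved. The work goes in short steps, Python scripts to look and compute and a tool call to move; the robot and the scene stay as the last step left them, time stands still between calls to the robot, and variables do not carry over. Pictures are saved under pics/ and viewed, about 8 in all and at most 12, crops included, and the job is handed in when it is done.

Besides the shell and the picture viewer there is one more tool, called after "Request:" by a JSON object that holds its "api" and its "payload". move_arm: Moves the arm, as the interface text tells. Its arguments: {"type":"object","properties":{"steps":{"type":"array"},"hand":{"type":"number"},"squeeze":{"type":"number"}},"required":["steps"]}

```bash
mkdir -p pics
cat > h.py <<'E'
import numpy as np, cv2
from scipy.spatial.transform import Rotation as R
from cell import env
def pose():
    o=env.get_obs(); return np.array(o['tool_pos']),R.from_euler('xyz',o['tool_rot'],degrees=True).as_matrix()
def look(cam):
    p,Rm=pose(); im,d=env.read_camera(cam); c=env.calibration(cam); K=np.array(c['intrinsics'])
    if 'mount' in c:
        M=np.array(c['mount']); T=np.eye(4);T[:3,:3]=Rm;T[:3,3]=p;T=T@M
    else:
        T=np.eye(4);o=np.array(c['orientation'],float)
        T[:3,:3]=o if o.shape==(3,3) else R.from_euler('xyz',o,degrees=True).as_matrix();T[:3,3]=c['position']
    v,u=np.mgrid[0:480,0:640]
    X=np.stack([(u-K[0,2])/K[0,0]*d,-(v-K[1,2])/K[1,1]*d,-d],-1)
    W=X@T[:3,:3].T+T[:3,3]; W[d==0]=np.nan
    return im,d,W,T,K
def save(n,im): cv2.imwrite('pics/'+n,im[...,::-1])
E
python3 - <<'E'
from h import *
print(env.get_obs())
for c in ['top','side','wrist']:
    print(c,env.calibration(c))
    im,d,W,T,K=look(c); save(c+'0.png',im); np.savez('/tmp/'+c,im=im,W=W)
    for q in ['long_tube','mixer','dial_grip','jaw','short_tube','beaker','dish','pen','jar']:
        for r in env.cut_out(c,q)[:3]:
            m=r['region']; P=W[m]; P=P[~np.isnan(P[:,0])]
            print(c,q,round(r['conf'],2),np.round(r['uv']),m.sum(),np.round(np.median(P,0),3) if len(P) else '')
E
```

```text
{'time_s': 0.0, 'qpos': array([-66.40052917,  18.43887483,  -4.01731029,  83.17481285,
         1.29629178,  78.54218795,  -3.26042876]), 'joint_velocities': array([ 0.01303479,  0.0742196 ,  0.03667395,  0.01108367,  0.05800295,
       -0.06713127, -0.02775958]), 'effort': array([ 2.36603091e-04, -4.91298151e+01, -4.03788993e-01, -3.12525415e+01,
       -6.40361197e-02,  4.38436959e-02,  1.83482834e-04]), 'tool_pos': array([0.25159987, 0.59866629, 0.19556471]), 'tool_rot': array([-1.79889450e+02,  6.54264714e-03,  1.57211800e+02]), 'force': array([-0.45513949, -0.2670319 , -0.97581315]), 'wrist_torque': array([ 0.0059063 , -0.00085594, -0.01710551]), 'grip_width': 0.08712987652029826}
top {'intrinsics': array([[516.66017269,   0.        , 319.98922709],
       [  0.        , 516.66017269, 252.1850036 ],
       [  0.        ,   0.        ,   1.        ]]), 'position': array([ 0.27672277, -0.00157665,  1.29181057]), 'orientation': array([  6.08592707,   0.1948023 , -90.44295357])}
top long_tube 0.87 [170. 268.] 412 [0.379 0.373 0.016]
top long_tube 0.83 [222. 238.] 363 [0.448 0.243 0.
[... 1425 characters left out ...]
.038]
side jar 0.46 [296. 148.] 106 [ 0.64  -0.428  0.074]
wrist {'intrinsics': array([[393.60573607,   0.        , 321.07205715],
       [  0.        , 393.60573607, 245.23739737],
       [  0.        ,   0.        ,   1.        ]]), 'mount': array([[ 1.27153153e-03,  9.52235765e-01,  3.05361147e-01,
         8.44449851e-02],
       [ 9.99999178e-01, -1.16049993e-03, -5.45128109e-04,
        -9.22159115e-04],
       [-1.64718892e-04,  3.05361590e-01, -9.52236458e-01,
        -1.88273424e-01],
       [ 0.00000000e+00,  0.00000000e+00,  0.00000000e+00,
         1.00000000e+00]])}
wrist long_tube 0.97 [ 12. 262.] 2227 [0.177 0.296 0.015]
wrist long_tube 0.87 [224. 391.] 497 [0.401 0.416 0.016]
```

Run:
```python
from h import *
im=np.load('/tmp/top.npz')['im'][120:400,120:520]
save('topc.png',cv2.resize(im,(800,560),interpolation=cv2.INTER_CUBIC))
```

```text
(no output)
```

View pics/topc.png

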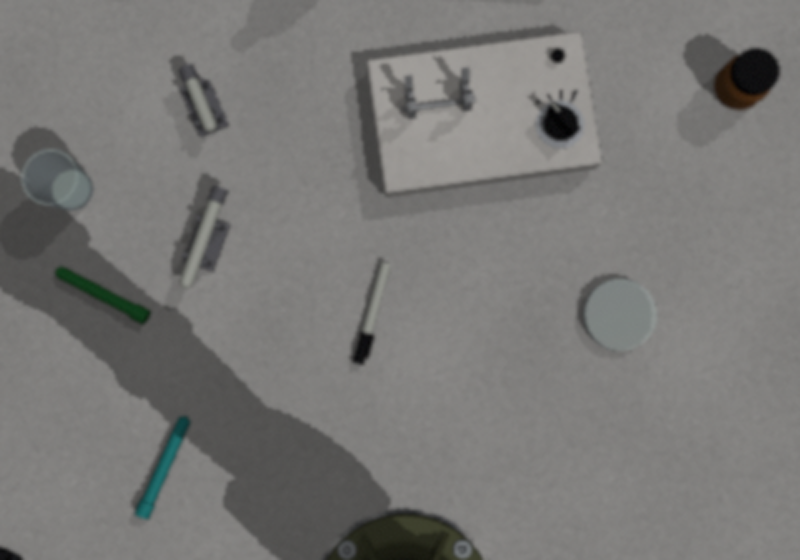

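The crop shows the tubes at full-image pixels: green (170,268), turquoise (200,352), a whitish long one (222,238) and a short whitish one (219,168). The green and turquoise tubes are lookalikes. (222,238) fits long_tube: it sits in a rest, is white and is the longer of the pair. The mixer is at about (362,177), with the clips on its left half and the dial at (401,181). I'll move the wrist camera over the tube to confirm this up close.

Request:
{"api": "move_arm", "payload": {"steps": [[[-0.04,-0.032,0],-0.01],[[-0.08,-0.064,0],-0.02],[[-0.12,-0.096,0],-0.03],[[-0.16,-0.128,0],-0.04],[[-0.2,-0.16,0],-0.05],[[-0.24,-0.192,0],-0.06],[[-0.28,-0.224,0],-0.07],[[-0.31,-0.245,0],-0.08],[[-0.32,-0.252,0],-0.087],[[-0.32,-0.252,0],-0.087],[[-0.32,-0.252,0],-0.087]], "hand": -1, "squeeze": 20}}

```text
time_s: 2.88
tool_pos: [0.4482, 0.2449, 0.1966]
tool_rot: [180.0, -0.0, 162.4]
force: [-0.7, 0.7, 0.0]
grip_width: 0.0869
```

Run:
```python
from h import *
print(env.get_obs()['time_s'],pose()[0],env.get_obs()['tool_rot'],env.get_obs()['qpos'])
im,d,W,T,K=look('wrist'); save('w1.png',im); np.savez('/tmp/w1',im=im,W=W,T=T,K=K)
for q in ['long_tube','short_tube']:
  for r in env.cut_out('wrist',q)[:3]:
    m=r['region']; P=W[m]; P=P[~np.isnan(P[:,0])]
    P=P[P[:,2]>.03]
    if len(P)<20: continue
    c=np.median(P[:,:2],0); w,V=np.linalg.eigh(np.cov(P[:,:2].T)); a=V[:,1]*np.sign(V[0,1]); t=(P[:,:2]-c)@a; s=(P[:,:2]-c)@np.array([-a[1],a[0]])
    print(q,r['conf'],r['uv'],len(P),c,'yaw',np.degrees(np.arctan2(a[1],a[0])),'t',np.percentile(t,[0,.5,2,98,99.5,100]),'s',np.percentile(s,[1,50,99]),'z',np.percentile(P[:,2],[5,50,95]))
```

```text
2.875 [0.44817973 0.24486915 0.19659586] [ 1.79975429e+02 -3.77332368e-02  1.62351313e+02] [-42.58428767   1.21964088  11.18237599 103.02493089  -0.28999408
  75.7849209   41.018164  ]
long_tube 0.65 [321.9, 218.1] 2668 [0.44675884 0.24529052] yaw -19.27922597156684 t [-0.06358169 -0.06221817 -0.06003098  0.06406116  0.06620786  0.06724621] s [-8.53588765e-03 -2.94078209e-05  8.57640686e-03] z [0.03891362 0.04361962 0.04600153]
short_tube 0.69 [397.3, 392.1] 496 [0.64686813 0.26065467] yaw 18.861801056331227 t [-0.21549797 -0.06987559 -0.06948927  0.01580508  0.01699681  0.01813814] s [-0.00786655  0.00156647  0.01227718] z [0.03762588 0.04383823 0.0468577 ]
```

View pics/w1.png

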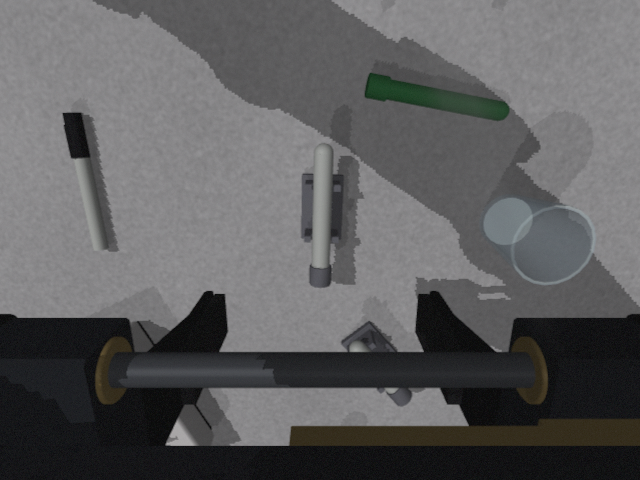

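The tube at (321,215) is 131 mm long, white with a dark cap at (320,275) toward world +x, and lies in its rest, so it is the long_tube. The short one is at (380,370). I'll grip the long tube at its origin.

Request:
{"api": "move_arm", "payload": {"steps": [[[0.001,0,0.04],0.015],[[0.0015,0,0.09],0.029],[[0.0015,0,0.13],0.029],[[0.0015,0,0.155],0.029],[[0.0015,0,0.1715],0.029],[[0.0015,0,0.1715],0.029],[[0.0015,0,0.1715],0.029]]}}

```text
time_s: 3.9
tool_pos: [0.4486, 0.2442, 0.0263]
tool_rot: [179.9, 0.1, 160.5]
force: [-0.1, -0.3, -0.0]
grip_width: 0.0872
```

Request:
{"api": "move_arm", "payload": {"steps": [[[0,0,0],0],[[0,0,0],0],[[0,0,0],0],[[0,0,0],0],[[0,0,0],0],[[0,0,0],0]], "hand": 1, "squeeze": 30}}

```text
time_s: 4.65
tool_pos: [0.4478, 0.2434, 0.0252]
tool_rot: [180.0, 0.0, 160.5]
force: [-1.1, -0.1, 0.4]
grip_width: 0.0351
```

Request:
{"api": "move_arm", "payload": {"steps": [[[0,0,0],0],[[0,0,0],0],[[0,0,0],0],[[0,0,0],0]]}}

```text
time_s: 5.15
tool_pos: [0.4478, 0.2434, 0.0252]
tool_rot: [180.0, 0.0, 160.5]
force: [-0.8, -0.1, -0.6]
grip_width: 0.0016
```

Request:
{"api": "move_arm", "payload": {"steps": [[[0,0,-0.02],0],[[0,0,-0.06],0],[[0,0,-0.12],0],[[0,0,-0.18],0],[[0,0,-0.205],0],[[0,0,-0.205],0]]}}

```text
time_s: 5.9
tool_pos: [0.449, 0.2442, 0.2326]
tool_rot: [179.8, 0.2, 160.5]
force: [-0.5, -0.6, -0.5]
grip_width: 0.0007
```

The gripper closed to about 1 mm, so it missed the tube. I'll look again.

```bash
cat >> h.py <<'E'
def tube(W,m,zlo=.03,zhi=.2):
    P=W[m]; P=P[~np.isnan(P[:,0])]; P=P[(P[:,2]>zlo)&(P[:,2]<zhi)]
    if len(P)<20: return print('few')
    c=np.median(P[:,:2],0); w,V=np.linalg.eigh(np.cov(P[:,:2].T)); a=V[:,1]*np.sign(V[0,1]); t=(P[:,:2]-c)@a; s=(P[:,:2]-c)@np.array([-a[1],a[0]])
    print(len(P),c,'yaw',np.degrees(np.arctan2(a[1],a[0])),'t',np.percentile(t,[0,.5,2,98,99.5,100]).round(4),'s',np.percentile(s,[1,50,99]).round(4),'z',np.percentile(P[:,2],[5,50,95]).round(4))
E
python3 - <<'E'
from h import *
print(env.get_obs()['time_s'],pose()[0],env.get_obs()['tool_rot'])
im,d,W,T,K=look('wrist'); save('w2.png',im); np.savez('/tmp/w2',im=im,W=W,T=T,K=K)
for r in env.cut_out('wrist','long_tube')[:3]:
    print(r['conf'],r['uv']); tube(W,r['region'],.0)
im2,d,W2,T,K=look('side'); np.savez('/tmp/s2',im=im2,W=W2)
save('w2.png',np.hstack([im[:, 100:500],cv2.resize(im2[200:440,150:350],(400,480))]))
for r in env.cut_out('side','long_tube')[:3]:
    print('side',r['conf'],r['uv']); tube(W2,r['region'],.0)
E
```

```text
5.9 [0.4490343  0.24417861 0.23255856] [1.79762552e+02 1.62147430e-01 1.60532974e+02]
0.96 [320.6, 202.4]
2288 [0.44550558 0.24596806] yaw -19.34257550854575 t [-0.0621 -0.0605 -0.0586  0.0657  0.0676  0.069 ] s [-0.0088 -0.0005  0.0086] z [0.0383 0.0436 0.046 ]
0.68 [420.0, 91.7]
2486 [0.38017916 0.36939208] yaw 62.10965565107219 t [-0.0594 -0.0592 -0.058   0.0649  0.0675  0.0707] s [-0.0091 -0.0003  0.0096] z [0.0127 0.0172 0.0207]
side 0.92 [272.9, 307.8]
364 [0.44926836 0.24898428] yaw -18.790366943305226 t [-0.0652 -0.0639 -0.0625  0.0631  0.0649  0.0665] s [-0.0099  0.0012  0.007 ] z [0.0333 0.041  0.0456]
side 0.72 [277.9, 362.9]
457 [0.38183983 0.38113272] yaw 61.383516401271436 t [-0.0689 -0.0676 -0.0647  0.0589  0.0604  0.0608] s [-0.0182  0.0016  0.0076] z [0.0062 0.0146 0.0201]
side 0.69 [387.3, 363.1]
432 [0.16149268 0.30190096] yaw -23.42880491321786 t [-0.056  -0.0553 -0.0544  0.0676  0.0699  0.0717] s [-0.0099  0.001   0.0076] z [0.0077 0.0148 0.0205]
```

View pics/w2.png

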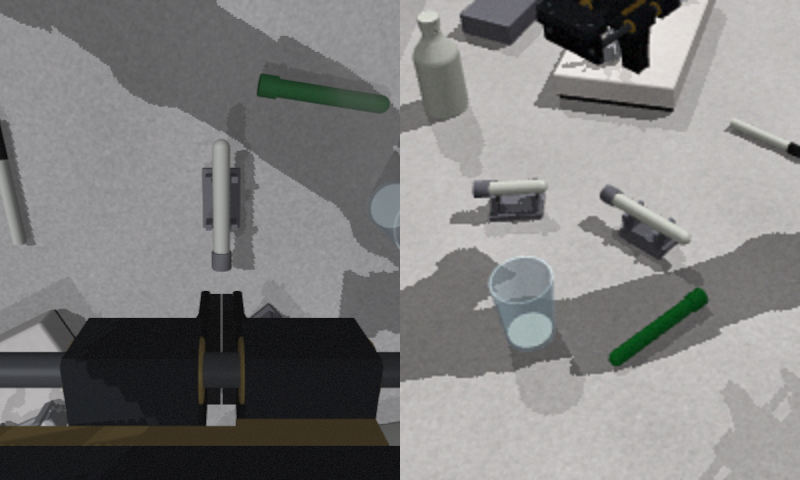

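Run:
```python
from h import *
z=np.load('/tmp/w2.npz'); W=z['W']; p,Rm=pose()
L=(W-p)@Rm   # tool coords
for r in range(286,330,4): print(r, L[r,306].round(4),L[r,312].round(4),L[r,330].round(4),L[r,336].round(4))
s=np.load('/tmp/s2.npz')['W']; L=(s-p)@Rm
m=(abs(L[...,0])<.06)&(abs(L[...,1])<.06)&(L[...,2]>-.08)&(L[...,2]<.06)
v,u=np.where(m); print('side',m.sum(), v.min() if len(v) else '',u.min() if len(u) else '')
P=L[m]; print(P[np.argsort(-P[:,2])][:12].round(4)); 
z1=np.load('/tmp/w1.npz'); L1=(z1['W']-z1['T'][:3,3])
```

```text
286 [-0.1024 -0.0146  0.2269] [-0.1031 -0.0077  0.2284] [-0.1028  0.0132  0.2276] [-0.103   0.0202  0.2282]
290 [-0.1071 -0.0146  0.2262] [-0.1074 -0.0077  0.2268] [-0.1077  0.0133  0.2273] [-0.1084  0.0203  0.2287]
294 [ 0.0091 -0.0057 -0.0327] [ 0.0086 -0.0031 -0.0317] [ 0.008   0.005  -0.0304] [ 0.0094  0.0075 -0.0334]
298 [ 0.0094 -0.0056 -0.0374] [ 0.0077 -0.0031 -0.0339] [ 0.0082  0.0049 -0.035 ] [ 0.0094  0.0074 -0.0374]
302 [ 0.01   -0.0054 -0.0426] [ 0.0081 -0.003  -0.0386] [ 0.0088  0.0047 -0.0402] [ 0.0094  0.0072 -0.0414]
306 [ 0.0098 -0.0054 -0.0457] [ 0.0082 -0.0029 -0.0427] [ 0.0077  0.0047 -0.0417] [ 0.0094  0.007  -0.0451]
310 [ 0.0101 -0.0052 -0.0499] [ 0.0085 -0.0029 -0.0468] [ 0.0083  0.0045 -0.0465] [ 0.0097  0.0069 -0.0491]
314 [ 0.0096 -0.0052 -0.0524] [ 0.0083 -0.0028 -0.05  ] [ 0.0078  0.0045 -0.0491] [ 0.0097  0.0067 -0.0525]
318 [ 0.0095 -0.0051 -0.0554] [ 0.0084 -0.0028 -0.0533] [ 0.0083  0.0043 -0.0533] [ 0.0095  0.0066 -0.0555]
322 [ 0.0095 -0.005  -0.0585] [ 0.0083 -0.0027 -0.0564] [ 0.0085  0.0042 -0.0567] [ 0.0088  0.0065 -0.0575]
326 [ 0.0094 -0.0049 -0.0613] [ 0.0083 -0.0027 -0.0595] [ 0.0083  0.0042 -0.0595] [ 0.0081  0.0064 -0.0592]
side 256 214 259
[[ 0.011  -0.0075 -0.0256]
 [-0.0091  0.008  -0.0256]
 [ 0.0087 -0.0006 -0.026 ]
 [ 0.0032  0.0089 -0.0267]
 [ 0.0107 -0.0048 -0.027 ]
 [ 0.0068 -0.0059 -0.0272]
 [ 0.0093 -0.0032 -0.0274]
 [ 0.0107  0.0046 -0.0275]
 [ 0.0097  0.0098 -0.0276]
 [ 0.0118  0.0089 -0.028 ]
 [ 0.0111 -0.0075 -0.0283]
 [-0.0009  0.0105 -0.0283]]
```

Both cameras put the real fingertips about 28 mm behind the reported TCP, not 8 mm ahead of it. The fingers therefore closed above the tube and the tube didn't move. I'll check where the body begins, then descend about 36 mm lower.

Run:
```python
from h import *
p,Rm=pose()
L=(np.load('/tmp/w2.npz')['W']-p)@Rm
for c in (200,260,400,450):
    for r in range(316,345,6): print(c,r,L[r,c].round(3),end=' ')
    print()
s=np.load('/tmp/s2.npz')['W']; L=(s-p)@Rm
for lo in np.arange(-.13,-.02,.01):
    m=(L[...,2]>lo)&(L[...,2]<lo+.01)&(abs(L[...,0])<.1)&(abs(L[...,1])<.15); P=L[m]
    if len(P): print(lo.round(3),m.sum(),P.min(0).round(3),P.max(0).round(3))
```

```text
200 316 [-0.141 -0.141  0.228] 200 322 [ 0.037 -0.029 -0.107] 200 328 [ 0.037 -0.028 -0.111] 200 334 [ 0.037 -0.027 -0.113] 200 340 [ 0.037 -0.027 -0.115] 
260 316 [-0.142 -0.07   0.229] 260 322 [ 0.036 -0.015 -0.106] 260 328 [ 0.037 -0.014 -0.11 ] 260 334 [ 0.037 -0.014 -0.113] 260 340 [ 0.036 -0.013 -0.115] 
400 316 [-0.141  0.097  0.227] 400 322 [ 0.037  0.019 -0.108] 400 328 [ 0.037  0.019 -0.11 ] 400 334 [ 0.036  0.018 -0.113] 400 340 [ 0.037  0.018 -0.116] 
450 316 [-0.142  0.157  0.227] 450 322 [ 0.036  0.032 -0.107] 450 328 [ 0.037  0.031 -0.111] 450 334 [ 0.037  0.03  -0.114] 450 340 [ 0.037  0.029 -0.115] 
-0.13 365 [-0.037 -0.093 -0.13 ] [ 0.041  0.096 -0.12 ]
-0.12 476 [-0.034 -0.09  -0.12 ] [ 0.04   0.092 -0.11 ]
-0.11 323 [-0.037 -0.088 -0.11 ] [ 0.04  0.09 -0.1 ]
-0.1 67 [-0.036 -0.085 -0.1  ] [ 0.039  0.088 -0.092]
-0.09 2 [-0.005  0.017 -0.09 ] [ 0.01   0.027 -0.081]
-0.08 24 [ 0.    -0.012 -0.079] [ 0.015  0.018 -0.07 ]
-0.07 59 [-0.009 -0.012 -0.07 ] [ 0.013  0.016 -0.06 ]
-0.06 50 [-0.009 -0.012 -0.06 ] [ 0.013  0.014 -0.05 ]
-0.05 53 [-0.01  -0.009 -0.05 ] [ 0.014  0.013 -0.04 ]
-0.04 48 [-0.011 -0.009 -0.04 ] [ 0.014  0.012 -0.03 ]
-0.03 22 [-0.012 -0.008 -0.03 ] [ 0.012  0.011 -0.026]
```

Request:
{"api": "move_arm", "payload": {"steps": [[[0,0.0015,0.02],0],[[0,0.0015,0.05],0],[[0,0.0015,0.08],0],[[0,0.0015,0.1],0],[[0,0.0015,0.11],0],[[0,0.0015,0.11],0],[[0,0.0015,0.11],0],[[0,0.0015,0.11],0],[[0,0.0015,0.14],0],[[0,0.0015,0.18],0],[[0,0.0015,0.21],0],[[0,0.0015,0.23],0],[[0,0.0015,0.24],0],[[0,0.0015,0.24],0],[[0,0.0015,0.24],0]], "hand": -1}}

```text
time_s: 7.98
tool_pos: [0.4492, 0.2454, -0.0088]
tool_rot: [179.9, 0.1, 160.5]
force: [0.6, -0.1, 0.7]
grip_width: 0.0872
```

Request:
{"api": "move_arm", "payload": {"steps": [[[0,0,0],0],[[0,0,0],0],[[0,0,0],0],[[0,0,0],0],[[0,0,0],0],[[0,0,0],0],[[0,0,0],0],[[0,0,0],0],[[0,0,0],0],[[0,0,0],0]], "hand": 1, "squeeze": 30}}

```text
time_s: 9.22
tool_pos: [0.4483, 0.2449, -0.0099]
tool_rot: [-180.0, -0.0, 160.5]
force: [0.2, -0.0, -0.3]
grip_width: 0.0162
```

The tube is gripped at 16 mm width. I'll lift it and go beside the mixer clips to look.

Request:
{"api": "move_arm", "payload": {"steps": [[[0,0,-0.02],0],[[0,0,-0.06],0],[[0,0,-0.12],0],[[0,0,-0.18],0],[[0,0,-0.22],0],[[-0.01,-0.015,-0.24],0.06],[[-0.03,-0.045,-0.24],0.2],[[-0.055,-0.08,-0.24],0.34],[[-0.08,-0.115,-0.24],0.48],[[-0.105,-0.15,-0.24],0.62],[[-0.13,-0.185,-0.24],0.76],[[-0.155,-0.22,-0.24],0.9],[[-0.18,-0.25,-0.24],1.02],[[-0.192,-0.266,-0.24],1.09],[[-0.192,-0.266,-0.24],1.09],[[-0.192,-0.266,-0.24],1.09]]}}

```text
time_s: 11.22
tool_pos: [0.5405, -0.0678, 0.23]
tool_rot: [-180.0, -0.1, 98.3]
force: [0.3, -0.3, -0.8]
grip_width: 0.0158
```

Run:
```python
from h import *
o=env.get_obs();print(o['time_s'],pose()[0],o['tool_rot'],o['grip_width'],o['qpos'].round(1))
im,d,W,T,K=look('wrist'); save('w3.png',im); np.savez('/tmp/w3',im=im,W=W,T=T,K=K)
for q in ('jaw','dial_grip','mixer'):
  for r in env.cut_out('wrist',q)[:2]:
    m=r['region'];P=W[m];P=P[~np.isnan(P[:,0])];print(q,r['conf'],r['uv'],m.sum(),np.median(P,0).round(4))
# console top rectangle from top cam
for n in('top','w3'):
    w=np.load('/tmp/%s.npz'%n)['W']; m=(abs(w[...,2]-.045)<.004)&(w[...,0]>.45)&(w[...,0]<.75)&(w[...,1]<.1)&(w[...,1]>-.3)
    m=cv2.morphologyEx(m.astype(np.uint8),cv2.MORPH_OPEN,np.ones((5,5)))>0
    print(n,m.sum(),cv2.minAreaRect(w[m][:,:2].astype(np.float32)*1000))
```

```text
11.225 [ 0.54045628 -0.06778793  0.22995766] [-1.79974443e+02 -7.27896034e-02  9.82870176e+01] 0.015751921597281945 [-24.2   4.6  30.5  96.4  -2.4  79.7  14.9]
jaw 0.86 [396.3, 199.7] 1293 [ 0.6054 -0.0465  0.0711]
jaw 0.55 [139.6, 61.5] 2575 [0.3482 0.0387 0.0131]
mixer 0.71 [397.3, 192.7] 29574 [ 0.6098 -0.0409  0.0453]
top 1842 ((600.5860595703125, -97.141357421875), (165.4361114501953, 259.77362060546875), 4.9137067794799805)
w3 26352 ((598.885009765625, -72.43721008300781), (169.73388671875, 209.3680877685547), 7.621953010559082)
```

View pics/w3.png

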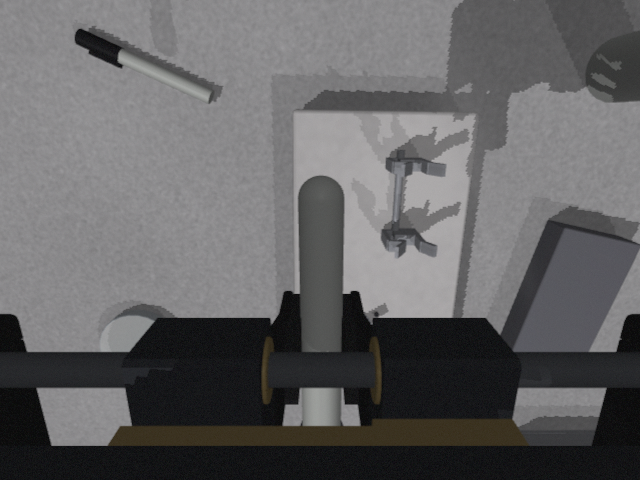

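The picture shows the two clips at (410,163) and (408,240), joined by a bar at x≈397 px on the -x (jaw) side. The held tube is in the middle. I'll fit the clip geometry.

Run:
```python
from h import *
w=np.load('/tmp/w3.npz')['W']; im=np.load('/tmp/w3.npz')['im']
th=np.radians(7.6); ex=np.array([np.cos(th),np.sin(th)]); ey=np.array([-ex[1],ex[0]])
o=np.array([.6,-.04])
sub=w[130:280,360:470]; m=(sub[...,2]>.053)&(sub[...,2]<.13)
P=sub[m]; a=(P[:,:2]-o)@ex; b=(P[:,:2]-o)@ey; z=P[:,2]
print(len(P),z.max())
np.savez('/tmp/clip',P=P)
for lo in np.arange(.05,.12,.005):
    k=(z>=lo)&(z<lo+.005)
    for nm,kk in(('near+y',k&(b>.012)),('-y',k&(b<-.02)),('mid',k&(b<=.012)&(b>=-.02))):
        if kk.sum()>3: print(round(lo,3),nm,kk.sum(),'x',np.percentile(a[kk],[2,25,50,75,98]).round(4),'y',np.percentile(b[kk],[2,50,98]).round(4))
# x-y-z top view raster
S=4;img=np.zeros((480,400,3),np.uint8)
for A,B,Z in zip(a,b,z):
    u=int(200+A*1000*S);v=int(240-B*1000*S)
    if 0<=u<400 and 0<=v<480: cv2.circle(img,(u,v),2,tuple(int(x) for x in cv2.applyColorMap(np.uint8([[int((Z-.05)/.06*255)%256]]),2)[0,0]),-1)
for k in range(0,400,40): cv2.line(img,(k,0),(k,6),(255,255,255));
for k in range(0,480,40): cv2.line(img,(0,k),(6,k),(255,255,255))
crop=cv2.resize(im[130:280,360:470],(352,480),interpolation=cv2.INTER_CUBIC)
save('clip.png',np.hstack([img,crop]))
```

```text
2338 0.1083781187524015
0.05 near+y 73 x [-0.0046  0.005   0.0062  0.0105  0.0221] y [0.0134 0.0316 0.0387]
0.05 -y 91 x [-0.0016  0.0046  0.0057  0.01    0.0237] y [-0.0424 -0.036  -0.0206]
0.05 mid 110 x [0.005  0.0057 0.007  0.0104 0.0116] y [-0.0195 -0.0047  0.0115]
0.055 near+y 74 x [-0.0046  0.0058  0.0072  0.0089  0.0108] y [0.0128 0.0317 0.0379]
0.055 -y 134 x [-0.0046  0.0063  0.0082  0.0106  0.028 ] y [-0.0442 -0.0356 -0.0209]
0.055 mid 137 x [0.0058 0.0072 0.0084 0.0096 0.011 ] y [-0.0185 -0.003   0.0114]
0.06 near+y 37 x [-0.0046 -0.0041  0.0122  0.0203  0.028 ] y [0.024  0.0316 0.0318]
0.06 -y 63 x [-0.0046 -0.0017  0.0088  0.0172  0.027 ] y [-0.0446 -0.0365 -0.0361]
0.065 near+y 142 x [-0.0044  0.0137  0.0189  0.0215  0.024 ] y [0.0219 0.028  0.0317]
0.065 -y 178 x [-0.0044  0.0103  0.017   0.0211  0.0265] y [-0.0454 -0.0387 -0.036 ]
0.07 near+y 40 x [-0.0045 -0.0043  0.0232  0.0241  0.0272] y [0.0224 0.0278 0.0317]
0.07 -y 46 x [-0.0047 -0.0027  0.0208  0.0241  0.0278] y [-0.0459 -0.0387 -0.0362]
0.075 near+y 35 x [-0.0046 -0.0044  0.0238  0.024   0.0277] y [0.0219 0.0
[... 397 characters left out ...]
 0.0266] y [-0.046  -0.0397 -0.036 ]
0.09 near+y 123 x [-0.0024  0.009   0.0254  0.027   0.0285] y [0.0221 0.0273 0.0317]
0.09 -y 119 x [-0.0026  0.0076  0.0249  0.0269  0.0298] y [-0.0459 -0.0398 -0.036 ]
0.095 near+y 100 x [0.0054 0.0077 0.0291 0.0304 0.0353] y [0.0219 0.0272 0.0317]
0.095 -y 98 x [0.005  0.0081 0.029  0.0304 0.0356] y [-0.0458 -0.0404 -0.0362]
0.1 near+y 110 x [-0.0002  0.0053  0.032   0.0336  0.0356] y [0.022  0.0268 0.0316]
0.1 -y 96 x [-0.      0.0047  0.0316  0.0333  0.0355] y [-0.046  -0.0406 -0.0362]
0.105 near+y 55 x [-0.0006  0.0002  0.0009  0.0016  0.003 ] y [0.0223 0.0269 0.0316]
0.105 -y 48 x [-0.0008  0.      0.0009  0.0016  0.0026] y [-0.0463 -0.041  -0.0362]
```

View pics/clip.png

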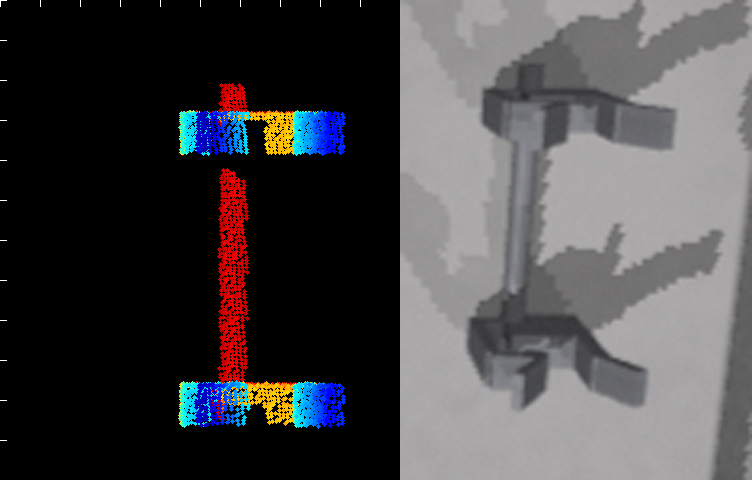

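Run:
```python
from h import *
P=np.load('/tmp/clip.npz')['P']
th=np.radians(7.6); ex=np.array([np.cos(th),np.sin(th)]); ey=np.array([-ex[1],ex[0]]);o=np.array([.6,-.04])
a=(P[:,:2]-o)@ex; b=(P[:,:2]-o)@ey; z=P[:,2]
for lo in np.arange(.062,.11,.002):
    k=(z>=lo)&(z<lo+.002)&((b>.02)|(b<-.035)); h=np.histogram(a[k],np.arange(-.006,.038,.002))[0]; print(round(lo,3),h)
w=np.load('/tmp/w3.npz')['W']
# held tube in tool frame
p,Rm=pose(); L=(w-p)@Rm
for r in (185,200,220,240,260,280):
    row=L[r,295:350]; k=(row[:,2]>-.08)&(row[:,2]<-.02); q=row[k]
    print(r,k.sum(),q.min(0).round(4),q.max(0).round(4))
th2=np.degrees(0)
s=o+.0153*ex-.0072*ey; print('seat',s, 'tcp->',((np.r_[s,0]-np.r_[p[:2],0])@Rm).round(4))
# console edge fit yaw from w3
```

```text
0.062 [10  1  1  0  0  1  1  2  1  3  4  3  2  3  3  3  4  1  0  0  0]
0.064 [11  1  2  0  0  7  3  3  2  2  4  1  2  0  2  0  1  0  0  0  0]
0.066 [ 4  2  3  0  0  3  2  2  2  3  2  7  7 13  9  2  1  1  0  0  0]
0.068 [11  3  0  0  0  3 16 14 16 10 14 35 37 38 37  6  1  2  0  0  0]
0.07 [10  2  1  0  0  1  0  0  1  2  1  5  2  2  7  9  4  1  0  0  0]
0.072 [6 0 2 0 0 0 0 0 0 0 0 0 0 0 6 9 2 0 0 0 0]
0.074 [9 5 0 0 0 0 0 0 0 0 0 0 0 0 9 4 1 1 0 0 0]
0.076 [9 2 2 0 0 0 0 0 0 0 0 0 0 0 9 4 2 0 0 0 0]
0.078 [8 1 1 0 0 0 0 0 0 0 0 0 0 0 8 6 3 1 0 0 0]
0.08 [12  2  1  0  0  0  0  0  0  0  0  0  0  0 11 10  2  2  0  0  0]
0.082 [11  2  1  0  0  0  0  0  0  0  0  0  0  0  5 11  2  0  0  0  0]
0.084 [19 17  3  0  0  0  0  1  0  0  0  0  0  0  6  8  2  0  0  0  0]
0.086 [ 2 15  3  5  4  2  2  0  2  0  0  0  0  0  8 13  3  0  0  0  0]
0.088 [ 0 36 35 38 22  6  3  2 10  3  0  0  0  0  6 37  5  2  0  0  0]
0.09 [ 0 11 16 11  6  5  4  5 17  0  0  0  0  0  0 27 16  1  0  0  0]
0.092 [ 0  0  0  0  0  0  1 19  6  0  0  0  0  0  0  4 51 12  0  1  0]
0.094 [ 0  0  0  0  0  2  5 14  0  0  0  0  0  0  0
[... 207 characters left out ...]
0  0  0  0  0 36 28 33]
0.102 [ 0  0  0  2 11  8  0  0  0  0  0  0  0  0  0  0  0  0  7 34  2]
0.104 [ 0  0 16 22 27  0  0  0  0  0  0  0  0  0  0  0  0  0  0  0  0]
0.106 [ 0  0 14 38  3  0  0  0  0  0  0  0  0  0  0  0  0  0  0  0  0]
0.108 [0 0 0 3 0 0 0 0 0 0 0 0 0 0 0 0 0 0 0 0 0]
185 38 [ 0.0615 -0.0069 -0.0528] [ 0.0627  0.0064 -0.0449]
200 47 [ 0.0564 -0.0088 -0.0548] [ 0.0579  0.0078 -0.0474]
220 46 [ 0.0488 -0.0085 -0.0556] [ 0.0511  0.0081 -0.0465]
240 45 [ 0.0413 -0.0087 -0.0554] [ 0.0437  0.0077 -0.0474]
260 44 [ 0.0331 -0.0084 -0.0546] [ 0.036   0.008  -0.0467]
280 44 [ 0.0246 -0.0085 -0.0545] [ 0.0281  0.0082 -0.0459]
seat [ 0.61611784 -0.04511323] tcp-> [0.0123 0.0781 0.    ]
```

Run:
```python
from h import *
w=np.load('/tmp/w3.npz')['W']
th=np.radians(7.6); ex=np.array([np.cos(th),np.sin(th)]); ey=np.array([-ex[1],ex[0]]);o=np.array([.6,-.04])
P=w[130:280,360:470].reshape(-1,3); b=(P[:,:2]-o)@ey; P=P[(b>-.030)&(b<.016)]; a=(P[:,:2]-o)@ex
for x in np.arange(-.004,.03,.001):
    k=(a>=x)&(a<x+.001); print(round(x,3),k.sum(),np.percentile(P[k,2],[5,50,95,100]).round(4) if k.any() else '')
```

```text
-0.004 51 [0.0444 0.0455 0.0464 0.0476]
-0.003 46 [0.0444 0.0452 0.0462 0.0465]
-0.002 47 [0.0442 0.0453 0.0463 0.047 ]
-0.001 52 [0.0443 0.0454 0.0462 0.0468]
0.0 51 [0.0444 0.0453 0.0465 0.0468]
0.001 52 [0.0441 0.0452 0.0465 0.0479]
0.002 45 [0.044  0.0456 0.0466 0.0477]
0.003 48 [0.0444 0.0453 0.0463 0.0465]
0.004 58 [0.0438 0.0453 0.0529 0.0545]
0.005 116 [0.0444 0.0531 0.0552 0.0567]
0.006 75 [0.0443 0.0546 0.0564 0.0577]
0.007 59 [0.0543 0.0556 0.0566 0.0572]
0.008 50 [0.0548 0.0557 0.057  0.0576]
0.009 50 [0.0543 0.0555 0.0566 0.0571]
0.01 45 [0.0543 0.0551 0.0562 0.0564]
0.011 28 [0.0533 0.0542 0.0553 0.0554]
0.012 1 [0.0525 0.0525 0.0525 0.0525]
0.013 25 [0.0446 0.0458 0.0468 0.0471]
0.014 43 [0.0439 0.0451 0.0468 0.0478]
0.015 50 [0.0441 0.0452 0.0467 0.0477]
0.016 41 [0.0442 0.0452 0.0463 0.0466]
0.017 52 [0.0441 0.0453 0.0466 0.0475]
0.018 47 [0.0442 0.0451 0.0464 0.0467]
0.019 49 [0.044  0.0451 0.0465 0.047 ]
0.02 51 [0.0443 0.0455 0.0467 0.0475]
0.021 44 [0.0444 0.0456 0.0465 0.047 ]
0.022 57 [0.0443 0.0453 0.0463 0.0473]
0.023 39 [0.0441 0.0454 0.0462 0.0467]
0.024 48 [0.0438 0.0451 0.0467 0.0469]
0.025 51 [0.0441 0.0451 0.0463 0.0465]
0.026 48 [0.0439 0.0454 0.0463 0.047 ]
0.027 51 [0.0444 0.0451 0.0465 0.0468]
0.028 49 [0.0443 0.0453 0.0465 0.0473]
0.029 51 [0.0441 0.0453 0.0467 0.0474]
```

Request:
{"api": "move_arm", "payload": {"steps": [[[0.004,0.03,0],0.004],[[0.009,0.06,0],0.008],[[0.0123,0.078,0.02],0.012],[[0.0123,0.078,0.06],0.012],[[0.0123,0.078,0.1],0.012],[[0.0123,0.078,0.125],0.012],[[0.0123,0.078,0.13],0.012],[[0.0123,0.078,0.13],0.012],[[0.0123,0.078,0.13],0.012]]}}

```text
time_s: 12.55
tool_pos: [0.6173, -0.0467, 0.1018]
tool_rot: [179.8, 0.0, 97.4]
force: [1.2, -0.6, -0.3]
grip_width: 0.016
```

Run:
```python
from h import *
o=env.get_obs();print(o['time_s'],o['tool_pos'],o['tool_rot'],o['force'])
p,Rm=pose()
im,d,W,T,K=look('wrist'); save('w4.png',im)
th=np.radians(7.6); ex=np.array([np.cos(th),np.sin(th)]); ey=np.array([-ex[1],ex[0]]);c=np.array([.6,-.04])
A=(W[...,:2]-c)@ex; B=(W[...,:2]-c)@ey; Z=W[...,2]
print('tcp in clip frame',(p[:2]-c)@ex,(p[:2]-c)@ey)
k=(abs(B-.0268)<.007)&(Z>.072)&(Z<.084)&(A>-.02)&(A<.05); print(k.sum(),np.percentile(A[k],[5,25,50,75,95]).round(4) if k.any() else '')
k=(B>.036)&(B<.06)&(Z>.12)&(Z<.17); print('tube x',k.sum(),np.percentile(A[k],[0.5,50,99.5]).round(4),'z',Z[k].max())
```

```text
12.55 [ 0.61730068 -0.04672597  0.10181184] [1.79843048e+02 6.48466193e-03 9.74098986e+01] [ 1.24904323 -0.63241499 -0.31214487]
tcp in clip frame 0.01625915254284243 -0.008955008174070266
41 [-0.0045 -0.0035 -0.0023 -0.0013 -0.0005]
tube x 2419 [0.0076 0.0159 0.0243] z 0.15835500959533078
```

View pics/w4.png

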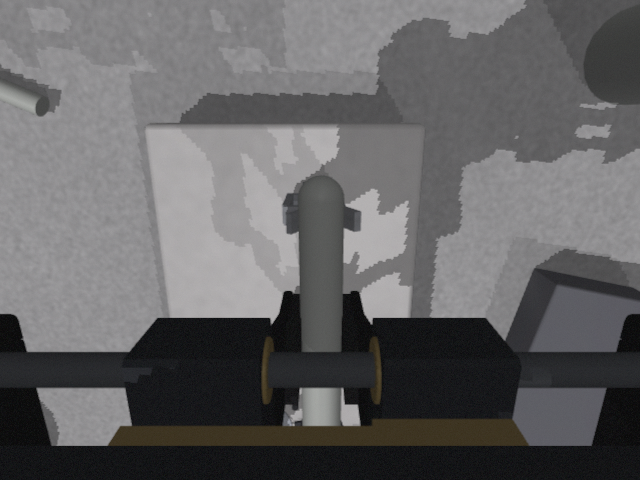

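Tube lies over the clips, aligned, with the jaw at (290,213) and the cheek at (352,218). Next I press down.

Request:
{"api": "move_arm", "payload": {"steps": [[[0,0,0.01],0],[[0,0,0.025],0],[[0,0,0.038],0],[[0,0,0.045],0],[[0,0,0.05],0],[[0,0,0.054],0],[[0,0,0.058],0],[[0,0,0.062],0],[[0,0,0.066],0],[[0,0,0.0685],0],[[0,0,0.0695],0],[[0,0,0.0695],0],[[0,0,0.0695],0],[[0,0,0.0695],0]]}}

```text
time_s: 14.35
tool_pos: [0.6159, -0.0466, 0.031]
tool_rot: [-180.0, -0.0, 97.4]
force: [-0.1, 0.9, 5.1]
grip_width: 0.0159
```

Run:
```python
from h import *
o=env.get_obs();print(o['time_s'],o['tool_pos'],o['tool_rot'],o['force'],o['wrist_torque'])
p,Rm=pose()
im,d,W,T,K=look('wrist'); save('w5.png',im)
th=np.radians(7.6); ex=np.array([np.cos(th),np.sin(th)]); ey=np.array([-ex[1],ex[0]]);c=np.array([.6,-.04])
A=(W[...,:2]-c)@ex; B=(W[...,:2]-c)@ey; Z=W[...,2]
print('tcp in clip frame',(p[:2]-c)@ex,(p[:2]-c)@ey)
for y in np.arange(-.01,.065,.005):
    k=(abs(B-y)<.0025)&(Z>.07)&(Z<.12)&(A>.005)&(A<.03)
    if k.sum()>5: print(round(y,3),k.sum(),'z99',np.percentile(Z[k],98).round(4),'x',np.percentile(A[k],[1,50,99]).round(4))
```

```text
14.35 [ 0.61586929 -0.04657222  0.03099478] [-1.79974018e+02 -3.61589059e-02  9.73912263e+01] [-0.10796112  0.8726891   5.05574612] [ 0.20580554  0.18492621 -0.03320275]
tcp in clip frame 0.014860669352447151 -0.008613303523699496
-0.01 514 z99 0.1183 x [0.0062 0.0161 0.0276]
-0.005 522 z99 0.1177 x [0.0063 0.0153 0.0275]
0.0 1600 z99 0.1034 x [0.0051 0.0238 0.0299]
0.005 497 z99 0.0863 x [0.0063 0.015  0.0228]
0.01 503 z99 0.0864 x [0.0064 0.0146 0.0227]
0.015 515 z99 0.0864 x [0.0069 0.015  0.0227]
0.02 510 z99 0.0988 x [0.0057 0.0168 0.0294]
0.025 1003 z99 0.0998 x [0.0052 0.0176 0.0298]
0.03 1439 z99 0.0995 x [0.0052 0.0179 0.0298]
0.035 598 z99 0.0865 x [0.0065 0.0147 0.0227]
0.04 620 z99 0.0863 x [0.0066 0.0147 0.0231]
0.045 649 z99 0.0864 x [0.0067 0.0147 0.023 ]
0.05 670 z99 0.086 x [0.0068 0.0147 0.0226]
0.055 338 z99 0.0843 x [0.0086 0.0147 0.0208]
```

Request:
{"api": "move_arm", "payload": {"steps": [[[0,0,0.001],0],[[0,0,0.001],0],[[0,0,0],0]]}}

```text
time_s: 14.78
tool_pos: [0.6159, -0.0466, 0.031]
tool_rot: [-180.0, -0.0, 97.4]
force: [0.0, 0.9, 2.0]
grip_width: 0.0159
```

Request:
{"api": "move_arm", "payload": {"steps": [[[0,0,0],0],[[0,0,0],0],[[0,0,0],0],[[0,0,0],0],[[0,0,0],0],[[0,0,0],0],[[0,0,-0.02],0],[[0,0,-0.06],0],[[0,0,-0.12],0],[[0,0,-0.17],0],[[0,0,-0.19],0],[[0,0,-0.19],0],[[0,0,-0.19],0]], "hand": -1}}

```text
time_s: 16.4
tool_pos: [0.6155, -0.0467, 0.22]
tool_rot: [-179.9, -0.0, 97.4]
force: [0.1, -0.2, 0.5]
grip_width: 0.0873
```

Request:
{"api": "move_arm", "payload": {"steps": [[[-0.03,-0.012,0],0],[[-0.07,-0.028,0],0],[[-0.11,-0.044,0],0],[[-0.132,-0.053,0],0],[[-0.132,-0.053,0],0],[[-0.132,-0.053,0],0]]}}

```text
time_s: 17.15
tool_pos: [0.5807, -0.1825, 0.2196]
tool_rot: [-179.9, -0.1, 97.5]
force: [0.5, 1.3, -0.1]
grip_width: 0.087
```

Run:
```python
from h import *
o=env.get_obs();print(o['time_s'],o['tool_pos'],o['tool_rot'],o['qpos'].round(1))
p,Rm=pose()
im,d,W,T,K=look('wrist'); save('w6.png',im); np.savez('/tmp/w6',W=W,im=im)
for r in env.cut_out('wrist','dial_grip')[:2]:
    m=r['region'];P=W[m];P=P[~np.isnan(P[:,0])];print('dial',r['conf'],r['uv'],np.median(P,0).round(4))
for r in env.cut_out('wrist','long_tube')[:2]:
    print(r['conf'],r['uv']); tube(W,r['region'],.07)
k=(W[...,2]>.075)&(W[...,2]<.09)&(np.hypot(W[...,0]-.578,W[...,1]+.191)<.05)
P=W[k][:,:2].astype(np.float32)*1000; print(k.sum(),cv2.minAreaRect(P),W[k][:,2].mean())
k=(W[...,2]>.050)&(W[...,2]<.060)&(np.hypot(W[...,0]-.578,W[...,1]+.191)<.04)
if k.sum()>10: print('skirt',cv2.minEnclosingCircle(W[k][:,:2].astype(np.float32)*1000))
```

```text
17.15 [ 0.58074705 -0.18254935  0.21963316] [-1.79932218e+02 -8.80908177e-02  9.74897829e+01] [-14.   14.2  35.   88.5  -8.3  80.   29.1]
0.69 [387.5, 72.7]
3042 [ 0.61662059 -0.05909621] yaw -82.65548014517749 t [-0.0483 -0.0471 -0.0446  0.0518  0.0533  0.0536] s [-0.0089 -0.      0.0091] z [0.0798 0.0847 0.0872]
745 ((584.6165161132812, -195.51690673828125), (45.93693542480469, 11.239907264709473), 41.91796112060547) 0.08305908630301473
skirt ((585.0416870117188, -194.9523468017578), 22.48394012451172)
```

View pics/w6.png

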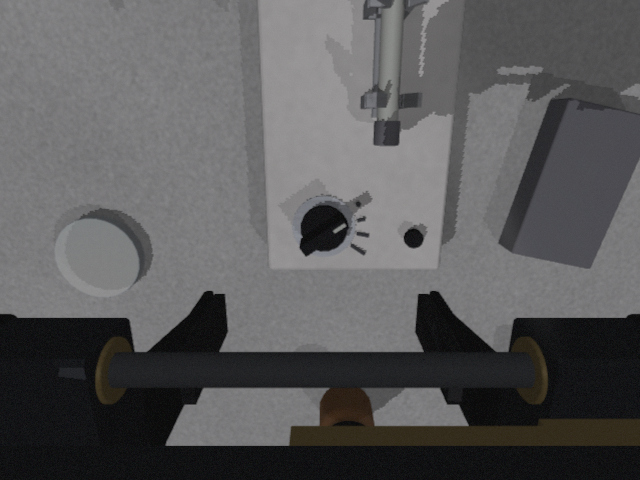

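The picture shows the tube clipped in (cap at (387,133), jaw finger at (370,100) and cheek at (410,100) around it). The bar dial is at (327,230), its white stroke pointing at the off dot (358,204); the strokes curve clockwise to (358,249). The decoy cap is at (414,238). The measured bar is 46 x 11 mm at (0.585,-0.195), yaw 42°. I'll check the jaw, then go to the dial.

Run:
```python
from h import *
P=np.load('/tmp/w6.npz')['W'].reshape(-1,3); P=P[~np.isnan(P[:,0])]
th=np.radians(7.6); ex=np.array([np.cos(th),np.sin(th)]); ey=np.array([-ex[1],ex[0]]);c=np.array([.6,-.04])
a=(P[:,:2]-c)@ex; b=(P[:,:2]-c)@ey; z=P[:,2]
for lo in np.arange(.084,.11,.002):
    k=(z>=lo)&(z<lo+.002)&(abs(b+.0411)<.006)&(a>-.01)&(a<.04); print(round(lo,3),np.histogram(a[k],np.arange(-.006,.038,.002))[0])
for y in (-.1,-.09,-.08,-.07,-.055,-.025,-.01):
    k=(abs(b-y)<.004)&(z>.07)&(z<.1)&(a>.002)&(a<.03); print(y,k.sum(),np.percentile(z[k],98).round(4) if k.any() else '',np.percentile(a[k],[1,99]).round(4) if k.any() else '')
k=(z>.07)&(a>.002)&(a<.03)&(b<-.05)&(b>-.13)&(z<.1);print('cap end',np.percentile(b[k],[0,.5]))
```

```text
0.084 [13  8  0  0  0  0  0  3  5 32 28 30 30  6  4  0  0  0  0  0  0]
0.086 [ 1  6  0  1  1  0  0  0  3  8 13  8  1  0  7  1  0  0  0  0  0]
0.088 [ 0 20 25 10  1  0  0  0  6  0  0  0  0  0  9 22  0  0  0  0  0]
0.09 [ 0 13 11  5  0  0  0  2 12  0  0  0  0  0  0 18 11  0  0  0  0]
0.092 [ 0  0  0  0  0  0  0 14  1  0  0  0  0  0  0  7 21  2  0  0  0]
0.094 [ 0  0  0  0  0  0  7 12  0  0  0  0  0  0  0  0 14 15  0  0  0]
0.096 [ 0  0  0  0  0  1 17  0  0  0  0  0  0  0  0  0  1 23  4  1  0]
0.098 [ 0  0  0  0  2 14  6  0  0  0  0  0  0  0  0  0  0 17 22  2  4]
0.1 [ 0  0  0  0  1 14  0  0  0  0  0  0  0  0  0  0  0  0 21 13 25]
0.102 [ 0  0  0  0 14  3  0  0  0  0  0  0  0  0  0  0  0  0  9 19  2]
0.104 [ 0  0 16 12 12  0  0  0  0  0  0  0  0  0  0  0  0  0  1  1  0]
0.106 [ 0  0 10 31  2  0  0  0  0  0  0  0  0  0  0  0  0  0  0  0  0]
0.108 [0 0 0 0 0 0 0 0 0 0 0 0 0 0 0 0 0 0 0 0 0]
-0.1 0  
-0.09 0  
-0.08 0  
-0.07 283 0.0885 [0.0044 0.0245]
-0.055 259 0.088 [0.0047 0.0245]
-0.025 251 0.0867 [0.0063 0.0225]
-0.01 257 0.0866 [0.0064 0.0223]
cap end [-0.07483053 -0.07466019]
```

Request:
{"api": "move_arm", "payload": {"steps": [[[-0.004,0.001,0],0.15],[[-0.009,0.002,0],0.32],[[-0.013,0.0025,0],0.49],[[-0.013,0.0025,0.02],0.66],[[-0.013,0.0025,0.05],0.83],[[-0.013,0.0025,0.08],0.95],[[-0.013,0.0025,0.1],0.97],[[-0.013,0.0025,0.1],0.97],[[-0.013,0.0025,0.1],0.97]]}}

```text
time_s: 18.42
tool_pos: [0.5856, -0.1972, 0.1218]
tool_rot: [179.9, -0.1, 41.9]
force: [0.2, -0.4, 1.0]
grip_width: 0.0871
```

Run:
```python
from h import *
o=env.get_obs();print(o['time_s'],o['tool_pos'],o['tool_rot'],o['qpos'].round(1))
p,Rm=pose()
im,d,W,T,K=look('wrist'); save('w7.png',im)
k=(W[...,2]>.075)&(W[...,2]<.09)&(np.hypot(W[...,0]-.585,W[...,1]+.195)<.03)
P=W[k][:,:2].astype(np.float32)*1000; print(k.sum(),cv2.minAreaRect(P),W[k][:,2].mean())
```

```text
18.425 [ 0.58562176 -0.19720936  0.12181697] [ 1.79916333e+02 -6.26589043e-02  4.18979334e+01] [-17.6  20.4  41.9  94.9 -14.4  70.1 -20.7]
1317 ((584.3677978515625, -195.89332580566406), (46.382198333740234, 10.944546699523926), 42.10865783691406) 0.08352420389287933
```

Request:
{"api": "move_arm", "payload": {"steps": [[[0,-0.0015,0.03],0],[[0,-0.0015,0.06],0],[[0,-0.0015,0.08],0],[[0,-0.0015,0.087],0],[[0,-0.0015,0.087],0],[[0,-0.0015,0.087],0]]}}

```text
time_s: 19.23
tool_pos: [0.5847, -0.1964, 0.0349]
tool_rot: [179.9, -0.1, 41.8]
force: [0.0, -0.4, 0.2]
grip_width: 0.0872
```

Request:
{"api": "move_arm", "payload": {"steps": [[[0,0,0],0],[[0,0,0],0],[[0,0,0],0],[[0,0,0],0],[[0,0,0],0],[[0,0,0],0],[[0,0,0],0],[[0,0,0],0],[[0,0,0],0],[[0,0,0],0],[[0,0,0],0]], "hand": 1, "squeeze": 50}}

```text
time_s: 20.6
tool_pos: [0.5835, -0.1957, 0.0336]
tool_rot: [-180.0, 0.0, 41.8]
force: [-1.2, 1.3, 2.1]
grip_width: 0.0104
```

Request:
{"api": "move_arm", "payload": {"steps": [[[0,0,0],0.1],[[0,0,0],0.22],[[0,0,0],0.34],[[0,0,0],0.46],[[0,0,0],0.58],[[0,0,0],0.7],[[0,0,0],0.82],[[0,0,0],0.94],[[0,0,0],1.05],[[0,0,0],1.14],[[0,0,0],1.2],[[0,0,0],1.22],[[0,0,0],1.22],[[0,0,0],1.22],[[0,0,0],1.22]]}}

```text
time_s: 22.48
tool_pos: [0.5833, -0.1943, 0.0336]
tool_rot: [-179.9, 0.1, -28.0]
force: [-3.2, 3.7, 4.1]
grip_width: 0.0109
```

Run:
```python
from h import *
o=env.get_obs();print(o['time_s'],o['tool_pos'],o['tool_rot'],o['force'],o['wrist_torque'],o['grip_width'],o['qpos'].round(1))
im,d,W,T,K=look('wrist'); save('w8.png',np.vstack([im[150:420,180:480]]).repeat(2,0).repeat(2,1)); np.savez('/tmp/w8',W=W,im=im)
k=(W[...,2]>.072)&(W[...,2]<.0865)&(np.hypot(W[...,0]-.5845,W[...,1]+.1955)<.027)
P=W[k][:,:2].astype(np.float32)*1000; print(k.sum(),cv2.minAreaRect(P))
for n in('top','side'):
    im,d,W,T,K=look(n); 
    k=(W[...,2]>.072)&(W[...,2]<.0865)&(np.hypot(W[...,0]-.5845,W[...,1]+.1955)<.027); print(n,k.sum())
```

```text
22.475 [ 0.58332802 -0.19428782  0.03363532] [-1.79903167e+02  1.45514840e-01 -2.79861414e+01] [-3.22686354  3.67832191  4.13015705] [0.88126928 0.95433426 0.11042717] 0.010899973734487962 [-26.   30.7  54.2 100.1 -27.6  63.8 -80.9]
2982 ((591.3103637695312, -199.8272705078125), (25.61041259765625, 28.90728759765625), 25.22998809814453)
top 0
side 68
```

View pics/w8.png

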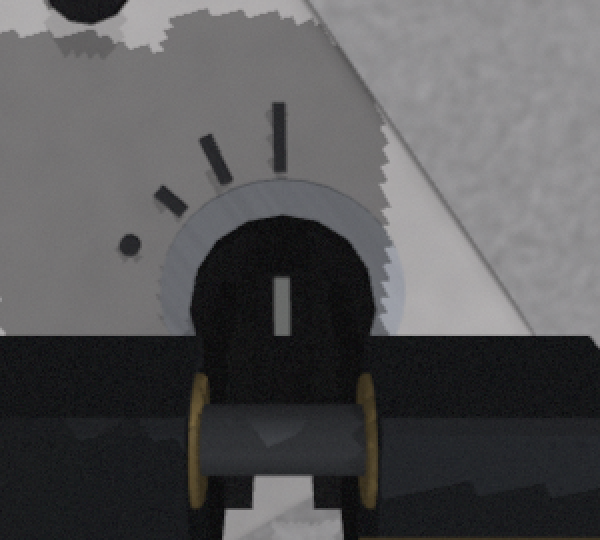

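The bar's white stroke (282,305) lines up with the longest, third mark (280,137). The tool turned 1.218 rad. I'll hold briefly, check it is steady, and hand in.

Request:
{"api": "move_arm", "payload": {"steps": [[[0,0,0],0],[[0,0,0],0],[[0,0,0],0],[[0,0,0],0]]}}

```text
time_s: 23.12
tool_pos: [0.5833, -0.1943, 0.0336]
tool_rot: [-179.9, 0.1, -28.0]
force: [-3.5, 3.2, 5.0]
grip_width: 0.0105
```

Run:
```python
from h import *
o=env.get_obs();print(o['time_s'],o['tool_pos'],o['tool_rot'],o['force'],o['grip_width'])
im,d,W,T,K=look('top')
for q in('long_tube','beaker','dish','pen','jar','short_tube'):
    for r in env.cut_out('top',q)[:3]:
        P=W[r['region']];print(q,round(r['conf'],2),np.round(r['uv']),np.nanmedian(P,0).round(3))
print(env.sign_off())
```

```text
23.125 [ 0.58331753 -0.19428453  0.03364164] [-1.79903366e+02  1.45263394e-01 -2.79836292e+01] [-3.50309502  3.17749742  5.04353449] 0.010502744011272918
long_tube 0.88 [341. 165.] [ 0.611 -0.043  0.084]
long_tube 0.8 [173. 271.] [0.376 0.368 0.016]
long_tube 0.38 [329. 177.] [ 0.596 -0.026  0.045]
beaker 0.78 [146. 213.] [0.519 0.429 0.047]
dish 0.42 [342. 165.] [ 0.612 -0.05   0.085]
jar 0.82 [491. 158.] [ 0.632 -0.421  0.072]
short_tube 0.59 [217. 167.] [0.621 0.253 0.043]
the job is handed in; nothing more can be done
None
```

The long tube is clipped into the mixer and released, and I handed the job in at about 23 s while holding the dial at its third notch.

- **Tube:** The first grasp closed on nothing and did not move the tube. Both cameras showed the real fingertips about 35 mm behind where the tool description puts them. I went lower by that much, gripped the tube, pressed it in and let go. It then lay level, about 1 mm off midway along its length. The jaw measured the same shape as when shut and empty.
- **Dial:** I gripped the bar and turned it clockwise 1.22 rad. In the last wrist picture the white stroke lines up with the longest mark. The pose and grip stayed steady over a further half second.
- **Other things:** At the end the beaker, jar and short tube were within a few millimetres of where they started. In the last picture the network did not find the pen, and its "dish" hit was actually the tube, so I did not re-check those two; I never reached for either.

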